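Dip the tablet dispenser and set its depth marker

TASK

Find out how far down the tablets lie in the white dispenser: take the dip rod from its stand, lower it gently through the hole until it rests on the hidden tablets (do not let it drop, and never push it against the dispenser with more than 20 N), and let go so that it stays standing there. Then slide the red marker along its scale to the depth that the rod's foot has reached below the hole's mouth, right to within half a 10 mm division, and leave the other things on the counter where they are.

Things in the scene. Friction and masses are not known exactly. Their poses are not given: they have to be found in the camera images.
- dip_rod: loose aluminium dip rod, 70 g, upright in the wooden stand at first: round stem 14 mm across, 125 mm long, 2 mm chamfer at the foot, black rings every 10 mm from the foot and broad red rings at 50 and 100 mm; on top an orange square head 16 x 16 x 36 mm tall to hold it by. Origin at the centre of the foot, z up the stem, x and y square to the head's flat sides.
- rod_grip (a point): centre of the rod's orange head, 143 mm above its foot, same axes as the rod
- rod_stand: fixed wooden block 80 x 80 x 50 mm; the rod stands 40 mm deep in the 16 mm hole in its middle, the rod's foot 10 mm above the counter. Origin at the centre of the underside, z up.
- dispenser: fixed white cleaning-tablet dispenser, 96 x 96 mm, 105 mm tall, with a 17 mm round hole in the middle of its steel top and a blue tray, 30 mm out, at its -x side. Origin at the centre of the underside, z up.
- tube_mouth (a point): centre of the hole's mouth, level with the dispenser's top; z up. A straight 17 mm tube runs down from it. Out of sight in it is a stack of hard tablets: its flat top lies anywhere from 40 to 85 mm below the mouth and gives springily, about 1 mm per 3 N, coming back when let go. More than 20 N would crumble it.
- marker (a joint): position in m of the red marker along the depth scale, 0 to 0.12: the depth that it shows (0.05 = 50 mm). It grows as the marker slides along the track's +y; friction of about 1.5 N keeps it where it is left.
- marker_top (a point): centre of the top of the red marker, a block 28 mm (x, across the track) x 20 mm (y, along the track) x 40 mm tall; its top is 54.5 mm above the counter. Axes as the track's; y is the direction of growing depth. A thin red pointer at its foot lies over the scale.
- marker_base: fixed white track 40 x 170 x 14 mm for the marker, long along its own y; beside it at +x a flat white scale 28 mm wide with a mark every 10 mm of depth and a long red mark at 0, 50 and 100 mm. The marker shows 0 when its centre is 60 mm to -y of this origin, the centre of the track's underside.
- lunch_carrier: bystander, loose: red round lunch carrier with a wire handle and a small white sliding lock, 116 mm across, 159 mm tall; origin at its underside
- glass_container: bystander, loose: white glass container with a blue lid, 136 x 106 x 72 mm; origin at its underside
- katori: bystander, loose: small steel bowl, 80 mm across, 32 mm tall; origin at its underside
- spoon: bystander, loose: steel spoon lying down, 170 mm long (origin at mid length); origin at its underside
- mug: bystander, loose: blue mug, 76 mm across, 85 mm tall, handle on its +y side; origin at its underside
- spice_jar: bystander, loose: amber spice jar with a red cap, 48 mm across, 85 mm tall; origin at its underside

How it is judged (in metres and radians):
On the way, in this order (a step that is already met when the one before it is completed fails the run):
1. the rod, held in the fingers, is lowered down the tube and bears on what is below (z of dip_rod in the frame of tube_mouth below -0.03 m and horizontal distance between dip_rod and tube_mouth below 0.006 m and contact force between the fingers and dip_rod above 0.5 N and contact force between dip_rod and dispenser above 1 N), for 0.1 s.
2. the rod is let go and stands at rest in the tube, its foot on the tablets (z of dip_rod in the frame of tube_mouth below -0.03 m and horizontal distance between dip_rod and tube_mouth below 0.006 m and angle between dip_rod's own z axis and vertical below 0.12 rad and linear speed of dip_rod below 0.01 m/s and contact force between the fingers and dip_rod below 0.05 N), for 0.2 s.
At the end, for the whole second after the job is handed in: The rod stands released and at rest in the dispenser's tube, its foot on the tablets and within 6 mm of the tube's axis, leaning less than 0.12 rad; the marker's reading is within 5 mm of the depth of the rod's foot below the hole's mouth (all of step 2 and ((z of dip_rod in the frame of tube_mouth between -0.039001 and -0.036 m and value of joint marker between 0.031 and 0.044 m) or (z of dip_rod in the frame of tube_mouth between -0.042001 and -0.039 m and value of joint marker between 0.034 and 0.047 m) or (z of dip_rod in the frame of tube_mouth between -0.045001 and -0.042 m and value of joint marker between 0.037 and 0.05 m) or (z of dip_rod in the frame of tube_mouth between -0.048001 and -0.045 m and value of joint marker between 0.04 and 0.053 m) or (z of dip_rod in the frame of tube_mouth between -0.051001 and -0.048 m and value of joint marker between 0.043 and 0.056 m) or (z of dip_rod in the frame of tube_mouth between -0.054001 and -0.051 m and value of joint marker between 0.046 and 0.059 m) or (z of dip_rod in the frame of tube_mouth between -0.057001 and -0.054 m and value of joint marker between 0.049 and 0.062 m) or (z of dip_rod in the frame of tube_mouth between -0.060001 and -0.057 m and value of joint marker between 0.052 and 0.065 m) or (z of dip_rod in the frame of tube_mouth between -0.063001 and -0.06 m and value of joint marker between 0.055 and 0.068 m) or (z of dip_rod in the frame of tube_mouth between -0.066001 and -0.063 m and value of joint marker between 0.058 and 0.071 m) or (z of dip_rod in the frame of tube_mouth between -0.069001 and -0.066 m and value of joint marker between 0.061 and 0.074 m) or (z of dip_rod in the frame of tube_mouth between -0.072001 and -0.069 m and value of joint marker between 0.064 and 0.077 m) or (z of dip_rod in the frame of tube_mouth between -0.075001 and -0.072 m and value of joint marker between 0.067 and 0.08 m) or (z of dip_rod in the frame of tube_mouth between -0.078001 and -0.075 m and value of joint marker between 0.07 and 0.083 m) or (z of dip_rod in the frame of tube_mouth between -0.081001 and -0.078 m and value of joint marker between 0.073 and 0.086 m) or (z of dip_rod in the frame of tube_mouth between -0.084001 and -0.081 m and value of joint marker between 0.076 and 0.089 m) or (z of dip_rod in the frame of tube_mouth between -0.087001 and -0.084 m and value of joint marker between 0.079 and 0.092 m) or (z of dip_rod in the frame of tube_mouth between -0.090001 and -0.087 m and value of joint marker between 0.082 and 0.095 m))); the robot touches nothing.
It fails at once if the rod is pushed against the dispenser or its tablets with more than 20 N (contact force between dip_rod and dispenser above 20 N).
It fails at once if the rod drops or is rammed down the tube (faster than 0.35 m/s inside it) (z of dip_rod in the frame of tube_mouth below -0.004 m and horizontal distance between dip_rod and tube_mouth below 0.015 m and linear speed of dip_rod above 0.35 m/s).
It fails at once if another thing on the counter is shifted by more than 30 mm (distance of any of lunch_carrier, glass_container, katori, spoon, mug, spice_jar from where it was at the start of the episode above 0.03 m).
It also fails if it takes over 64 s, if anything falls off the work surface, if the arm or the gripper's body presses on something with over 40 N, if the wrist force passes 120 N, or if a joint passes its speed limit or range.

ROBOT

A 6-joint arm with a two-finger parallel gripper is mounted at the origin on the work surface. World frame = base frame: x ahead of the robot, y to its left, z up, the work surface at z = 0. Lengths are in mm, angles in rad, forces in N, time in s.
With the tool pointing down it reaches from about 275 to 750 mm from the base axis. Payload 10.2 kg.
Tool frame: the origin (TCP) lies at the very end of the fingers, on their centre line; the grasp point (between the pads) lies 19 mm behind it; z points along the fingers, y is the line along which they close (so a half turn about z gives the same grasp; the last joint's range is limited). The gripper opens to 85 mm and grips with 20 to 120 N. Pads are 22 mm wide; open, the fingers measure 114 mm over their backs; the gripper's body (76 mm by 85 mm) begins 54 mm behind the grasp point. The pads swing forward as they close: fully open they stand 13 mm farther back than shut.
Start: joints at [-1.458, 0.313, 1.498, -0, 1.331, -0.223], TCP at [172.988, -495.688, 231.294] pointing down, gripper open.
Joint ranges: [-2.94, 2.94], [-0.97, 2.17], [0.19, 2.56], [-1.23, 4.37], [0.02, 3.11], [-2.88, 2.88]. Speed limits (rad/s): [2.39, 2.39, 3.01, 3.14, 3.14, 3.14].

INTERFACE

Orientations are given as a unit quaternion [w, x, y, z].
In Python, from rig import * gives the robot as it stands. The module is installed in compiled form; this text tells all that it offers.
- The arm moves only by the shell command python3 -m crank 'ROWS' [FORCE]. ROWS is JSON, a list that holds one entry, the list of rows, each a list of 7 numbers: the shift along the tool's x, y, z in units of 25 mm (1.0 is 25 mm), then the turn, a rotation vector about the tool's x, y, z in units of 8 degrees (1.0 is 8 degrees), then the finger opening in mm, from 0 to 85.4. A call has exactly 8 rows; each row shifts and turns the commanded pose from where the row before left it, along the tool's axes as they then stand; what a row does not reach is not made up. A row lasts 1/10 s, in which the tool goes at most 50 mm and 8.59 degrees, less where a joint would pass 70% of its speed; a pose out of reach is approached as far as the arm can. A call is refused whole if a number of a shift passes 1 or a number of a turn 1, either way. A call with a gripper value outside its range is refused whole. The fingers move at their own pace and stop on an object; FORCE is the grip in N (left out, the last holds). Time passes only in rows, so rows that do not move let the fingers close, or fill a call up. It gives the time, the measured TCP pose, the force, the opening and the grip force at its end, in the units of the state.
- sense(): the state, without advancing time (a new reading comes with each control period).
- capture(name): name is "scene" or "top" or "wrist"; returns the picture (384x512x3 uint8, blue, green, red); there is no depth.
- camera_model(name): a dict with "fx", "fy", "cx", "cy" (pixels), "k1" (the pictures are not rectified: a ray, as slopes to the right and down, at radius r is drawn at 1 + k1 r^2 times it, then the intrinsics apply), "world_from_camera" (4x4, takes a point from camera to world coordinates); the wrist camera has in their place "T_tool_cam" (4x4, takes a point from camera to tool coordinates, whose origin is the TCP and whose axes are the flange's). Camera axes: x right, y up, looking along -z (the intrinsics and any distortion apply to the point x, -y, -z); pixel columns grow to the right and rows downward; lengths in mm; the calibration is good to about 2 mm. A picture is of the moment at which its call begins: read the wrist's pose just before it. camera_model takes no time and is no camera call.
- finish_job(): hands the job in; it is judged then, once.
The state is a dict: "time_s": time; "joints": joint angles; "dq": joint speeds; "tau": joint torques, N m; "eef_pos": TCP position; "ee_rot": TCP orientation; "force": force on the tool from outside, world axes, zero at the start; "wrist_torque": the same for the moment, N m; "grip_width": opening from 0.0 (shut) to 1.0 (fully open); "grip_force": force on a finger pad.
Only numpy, scipy, OpenCV 4.12 (cv2) and the standard library are available. Lean on these libraries where they do the work, as an engineer would, in place of code of your own. Each camera call takes 0.05 s, during which the arm holds its last target. There are 200 camera calls.

## Working session

There is one attempt and no reset: what is moved stays moved. The work goes in short steps, Python scripts to look and compute and a shell command to move; the robot and the scene stay as the last step left them, time stands still between calls to the robot, and variables do not carry over. Pictures are saved under pics/ and viewed, at most 10 in all, crops included, and the job is handed in when it is done.

```bash
mkdir -p pics; python3 - <<'E'
from rig import *
import cv2, numpy as np
a=capture("scene"); b=capture("top")
cv2.imwrite("pics/s0.png",a); cv2.imwrite("pics/t0.png",b)
for n in("scene","top","wrist"): print(n,camera_model(n))
s=sense(); print(s)
E
```

```text
scene {'fx': 401.90218923114514, 'fy': 401.90218923114514, 'cx': 253.5387918638108, 'cy': 192.46901682800777, 'k1': 0.009839026019116162, 'world_from_camera': array([[-4.87543705e-01, -4.98352874e-01,  7.16899958e-01,
         1.33720027e+03],
       [ 8.73080566e-01, -2.73002577e-01,  4.03980097e-01,
         4.63044986e+02],
       [-5.60910678e-03,  8.22869374e-01,  5.68202896e-01,
         7.19191956e+02],
       [ 0.00000000e+00,  0.00000000e+00,  0.00000000e+00,
         1.00000000e+00]])}
top {'fx': 363.76498776476717, 'fy': 363.76498776476717, 'cx': 255.89769286599125, 'cy': 189.7206417949072, 'k1': 0.02140096282970826, 'world_from_camera': array([[-8.44452383e-02,  9.73737451e-01, -2.11434100e-01,
         3.45309782e+02],
       [-9.96427883e-01, -8.26690477e-02,  1.72424518e-02,
         2.06089995e+01],
       [-6.89434598e-04,  2.12134876e-01,  9.77240154e-01,
         1.16748920e+03],
       [ 0.00000000e+00,  0.00000000e+00,  0.00000000e+00,
         1.00000000e+00]])}
wrist {'fx': 278.04368305373316, 'fy': 278.04368305373316, 'cx': 256.2395583197334, 'cy': 191.4220092
[... 388 characters left out ...]
0]])}
{'time_s': 0.1, 'joints': array([-1.45839880e+00,  3.13393068e-01,  1.49835686e+00, -2.46001424e-05,
        1.33095569e+00, -2.23408615e-01]), 'dq': array([ 0.00102362, -0.0023201 , -0.00232762, -0.00204626, -0.00034221,
       -0.00071001]), 'tau': array([ 3.14125726e-03, -4.12898505e+01, -2.60141873e+01, -1.34034763e-04,
        3.05221372e-03,  7.62376573e-06]), 'eef_pos': array([ 172.95665095, -495.46094077,  230.79439239]), 'ee_rot': array([-5.56287742e-04,  9.85936721e-01,  1.67118138e-01,  1.89440126e-05]), 'force': array([ 0.03564798, -0.51644442, -0.43278895]), 'wrist_torque': array([-0.01175539,  0.00598158, -0.01575732]), 'grip_force': 0.0, 'grip_width': 0.9946647074087138}
```

View pics/t0.png

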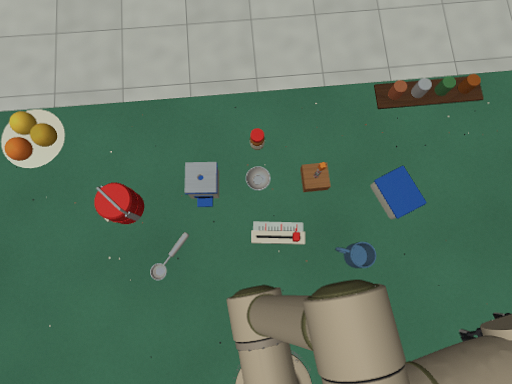

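View pics/s0.png

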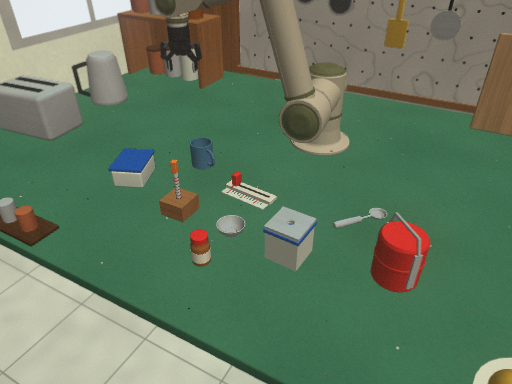

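The top view shows the dispenser at (200,178), the stand at (316,177) with the orange head at (323,166), the marker at (296,237) and the track at (278,233). The bowl and jar are at (258,178) and (257,137), between stand and dispenser. The scene view agrees.

```bash
cat > h.py <<'E'
from rig import *
import cv2, numpy as np
from scipy.spatial.transform import Rotation as R
def tool(s):
    q=s["ee_rot"]; T=np.eye(4); T[:3,:3]=R.from_quat([q[1],q[2],q[3],q[0]]).as_matrix(); T[:3,3]=s["eef_pos"]; return T
def wfc(n,s=None):
    m=camera_model(n); return m["world_from_camera"] if n!="wrist" else tool(s)@m["T_tool_cam"]
def rays(n,px,s=None):
    m=camera_model(n); W=wfc(n,s)
    K=np.array([[m["fx"],0,m["cx"]],[0,m["fy"],m["cy"]],[0,0,1]])
    p=cv2.undistortPoints(np.float64(px).reshape(-1,1,2),K,np.array([m["k1"],0,0,0.])).reshape(-1,2)
    d=np.c_[p[:,0],-p[:,1],-np.ones(len(p))]@W[:3,:3].T
    return W[:3,3],d
def plane(n,px,z,s=None):
    o,d=rays(n,px,s); return o+d*((z-o[2])/d[:,2])[:,None]
def tri(o1,d1,o2,d2):
    A=np.c_[d1,-d2]; t=np.linalg.lstsq(A,o2-o1,rcond=None)[0]
    a,b=o1+t[0]*d1,o2+t[1]*d2; return (a+b)/2,np.linalg.norm(a-b)
def blobs(im,lo,hi,roi=None,amin=8):
    h=cv2.cvtColor(im,cv2.COLOR_BGR2HSV); m=cv2.inRange(h,lo,hi)
    if roi: k=np.zeros_like(m); x0,y0,x1,y1=roi; k[y0:y1,x0:x1]=255; m&=k
    c,_=cv2.findContours(m,cv2.RETR_EXTERNAL,cv2.CHAIN_APPROX_NONE)
    return sorted([x for x in c if cv2.contourArea(x)>=amin],key=cv2.contourArea,reverse=True)
def rect(n,c,z,s=None):
    P=plane(n,c.reshape(-1,2),z,s)[:,:2]; (cx,cy),(w,h),a=cv2.minAreaRect(P.astype(np.float32)); return np.round([cx,cy,w,h,a],1)
E
python3 - <<'E'
from h import *
t=cv2.imread("pics/t0.png"); s=cv2.imread("pics/s0.png")
big=np.hstack([cv2.resize(t[145:255,170:340],None,fx=4,fy=4,interpolation=2)])
cv2.imwrite("pics/t0c.png",big)
def show(n,im,lab,lo,hi,roi,z):
    for c in blobs(im,lo,hi,roi)[:3]: print(n,lab,cv2.boundingRect(c),cv2.contourArea(c),rect(n,c,z))
show("top",t,"head",(6,200,180),(16,255,255),(300,150,345,200),171)
show("top",t,"stand",(5,80,60),(14,230,190),(295,155,340,200),50)
show("top",t,"marker",(0,150,120),(4,255,255),(250,215,320,250),54.5)
show("top",t,"track",(0,0,150),(180,60,255),(240,215,320,250),14)
show("top",t,"disp",(0,0,110),(180,70,255),(180,155,225,200),105)
show("top",t,"hole",(100,120,30),(130,255,255),(190,168,210,188),105)
show("top",t,"tray",(100,120,60),(130,255,255),(190,190,220,212),10)
c1=blobs(t,(6,200,180),(16,255,255),(300,150,345,200)); c2=blobs(s,(6,200,180),(16,255,255),(160,150,190,185))
if c1 and c2:
    f=lambda c:c.reshape(-1,2).mean(0)
    o1,d1=rays("top",f(c1[0]));o2,d2=rays("scene",f(c2[0])); print("head tri",tri(o1,d1[0],o2,d2[0]))
E
```

```text
top stand (301, 162, 29, 30) 612.5 [ 614.4 -188.3   88.4   82.7    1.1]
top marker (293, 232, 7, 9) 43.5 [ 432.  -108.5   18.3   24.5   83.9]
top track (251, 221, 54, 23) 1039.0 [452.8 -56.2 167.7  66.8  83.8]
top disp (184, 162, 33, 31) 931.0 [628.8 165.6  97.1  93.1  85.2]
top hole (198, 176, 5, 4) 10.5 [626.9 166.3  12.1   9.3  85.2]
top tray (195, 196, 18, 11) 128.0 [572.9 172.3  55.9  32.9  85.1]
```

View pics/t0c.png

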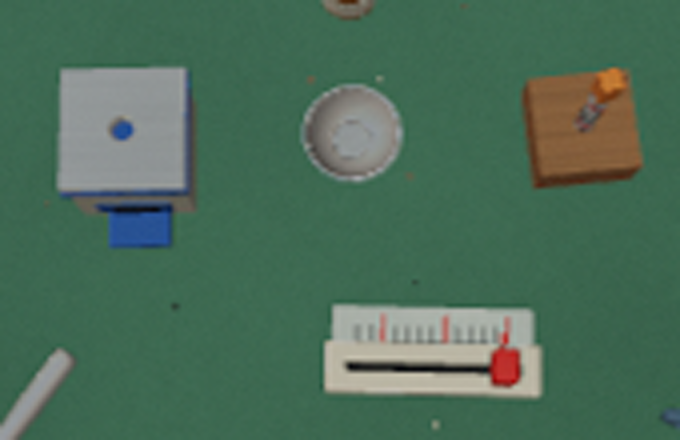

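The crop shows the head at (611,82), i.e. full-frame (322.8,165.5). The dispenser hole is at crop (121,130), and the marker pointer is at about 0.

```bash
python3 - <<'E'
from h import *
t=cv2.imread("pics/t0.png"); s=cv2.imread("pics/s0.png")
print("head",plane("top",[[322.6,165.3]],171))
print("hole",plane("top",[[200.2,177.4]],105), plane("top",[[(187)/4+170-31.7,0]],105)[0,:0])
o1,d1=rays("top",[[322.6,165.3]]);o2,d2=rays("scene",[[174.5,162]]);print(tri(o1,d1[0],o2,d2[0]))
E
python3 -m crank '[[[0,0,0,0,0,0.79,85],[0,0,0,0,0,0.79,85],[0,0,0,0,0,0.78,85],[1,-0.8,0,0,0,0,85],[1,-0.8,0,0,0,0,85],[1,-0.8,0,0,0,0,85],[1,-0.8,0,0,0,0,85],[1,-0.8,0,0,0,0,85]]]' 40
python3 -m crank '[[[1,-0.6,-0.1,0,0,0,85],[1,-0.6,-0.1,0,0,0,85],[1,-0.6,-0.1,0,0,0,85],[1,-0.6,-0.1,0,0,0,85],[1,-0.6,-0.1,0,0,0,85],[1,-0.6,-0.1,0,0,0,85],[1,-0.6,-0.1,0,0,0,85],[1,-0.6,-0.1,0,0,0,85]]]'
```

```text
head [[ 615.6365917  -191.85256964  171.        ]]
hole [[627.1787364  165.69110961 105.        ]] []
(array([ 616.00043638, -191.53101512,  166.55446904]), np.float64(2.8968497695042266))
time_s: 0.9
eef_pos: [298.2, -393.8, 231.0]
ee_rot: [-0.0, 1.0, 0.003, -0.0]
force: [0.0, -0.3, -0.5]
grip_width: 0.995
grip_force: 0.0
time_s: 1.7
eef_pos: [497.5, -272.8, 251.1]
ee_rot: [-0.0, 1.0, 0.003, -0.0]
force: [0.4, -0.8, 0.3]
grip_width: 0.999
grip_force: 0.0
```

```bash
python3 -m crank '[[[0.8,-0.55,0,0,0,0,85],[0.8,-0.55,0,0,0,0,85],[0.8,-0.55,0,0,0,0,85],[0.8,-0.55,0.3,0,0,0,85],[0.8,-0.55,0.3,0,0,0,85],[0.7,-0.52,0.3,0,0,0,85],[0,0,0,0,0,0,85],[0,0,0,0,0,0,85]]]'
python3 - <<'E'
from h import *
import pickle
s=sense(); w=capture("wrist"); cv2.imwrite("pics/w1.png",w); pickle.dump(s,open("s1.p","wb"))
for c in blobs(w,(4,150,120),(18,255,255),None,40)[:4]: print(cv2.boundingRect(c),cv2.contourArea(c),rect("wrist",c,171,s))
E
```

```text
time_s: 2.5
eef_pos: [613.4, -191.2, 228.3]
ee_rot: [-0.0, 1.0, 0.003, -0.001]
force: [-1.2, -1.1, 0.2]
grip_width: 0.994
grip_force: 0.0
(224, 134, 69, 77) 4526.0 [ 640.6 -192.2   56.6   48.6    0.7]
(76, 53, 25, 7) 51.0 [718.6 -79.9  15.7   3.5  85.8]
```

View pics/w1.png

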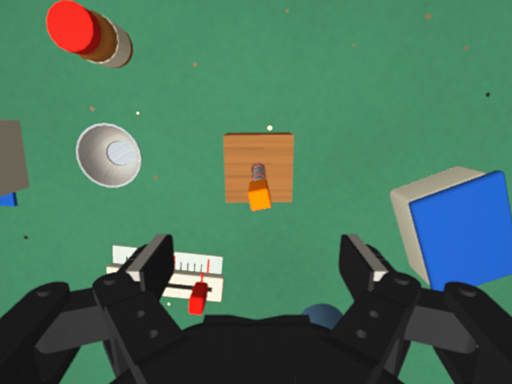

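The wrist view shows the stand at (223–294,133–203), square to the tool. The head is at about (259,197), slightly turned.

```bash
python3 - <<'E'
from h import *
import pickle
w=cv2.imread("pics/w1.png"); s=pickle.load(open("s1.p","rb"))
h=cv2.cvtColor(w,cv2.COLOR_BGR2HSV)
for y in range(176,214,4): print(y,[tuple(int(v) for v in h[y,x]) for x in (250,258,266)])
for lo in (215,235):
  for c in blobs(w,(8,190,lo),(20,255,255),(235,170,285,220),20)[:2]: print(lo,cv2.boundingRect(c),cv2.minAreaRect(c),rect("wrist",c,171,s))
cv2.imwrite("pics/w1c.png",cv2.resize(w[160:220,220:300],None,fx=8,fy=8,interpolation=2))
E
```

```text
176 [(14, 163, 172), (11, 43, 101), (14, 156, 167)]
180 [(14, 164, 198), (10, 177, 163), (13, 199, 150)]
184 [(13, 242, 178), (14, 245, 171), (13, 230, 141)]
188 [(14, 255, 175), (14, 249, 170), (13, 250, 193)]
192 [(16, 255, 253), (19, 255, 253), (18, 255, 254)]
196 [(19, 255, 254), (19, 250, 253), (19, 251, 254)]
200 [(18, 249, 255), (19, 255, 253), (19, 253, 253)]
204 [(13, 190, 235), (19, 255, 253), (19, 250, 253)]
208 [(22, 104, 155), (18, 249, 255), (15, 160, 194)]
212 [(74, 126, 142), (75, 132, 145), (74, 125, 143)]
215 (248, 188, 23, 23) ((258.7115478515625, 199.0576934814453), (19.611610412597656, 20.592191696166992), 78.69007110595703) [ 620.8 -192.8   15.4   15.4   12. ]
235 (248, 189, 23, 22) ((258.7438659667969, 199.3048858642578), (19.346521377563477, 19.62589454650879), 77.90524291992188) [ 620.7 -192.8   15.1   14.7   12.6]
```

View pics/w1c.png

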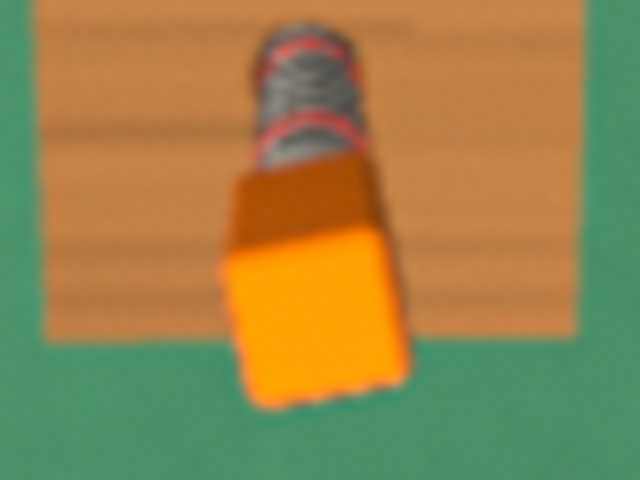

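```bash
python3 - <<'E'
from h import *
import pickle
s=pickle.load(open("s1.p","rb"))
print(plane("wrist",[[258.2,168]],50,s),plane("wrist",[[224.2,133],[293.3,133],[292.3,202.2],[225.8,202.7]],50,s).mean(0))
t=plane("top",np.array([[523,82],[630,70],[640,165],[534,178]])/4+[170,145],50);print(t.mean(0))
E
python3 -m crank '[[[0.2,0.05,0.3,0,0,0,85],[0,0,0.4,0,0,-0.75,85],[0,0,0.4,0,0,-0.75,85],[0,0,0.6,0,0,0,85],[0,0,0.6,0,0,0,85],[0,0,0.6,0,0,0,85],[0,0,0.5,0,0,0,85],[0,0,0.37,0,0,0,85]]]'
python3 -m crank '[[[0,0,0,0,0,0,60],[0,0,0,0,0,0,40],[0,0,0,0,0,0,30],[0,0,0,0,0,0,20],[0,0,0,0,0,0,10],[0,0,0,0,0,0,5],[0,0,0,0,0,0,5],[0,0,0,0,0,0,5]]]' 40
```

```text
[[ 621.84221077 -193.15076549   50.        ]] [ 620.79384929 -193.97688737   50.        ]
[ 615.92701835 -190.80777369   50.        ]
time_s: 3.35
eef_pos: [618.3, -192.7, 133.5]
ee_rot: [-0.0, 0.994, 0.107, -0.0]
force: [-0.4, -0.0, -0.2]
grip_width: 0.995
grip_force: 0.0
time_s: 4.15
eef_pos: [618.8, -192.6, 135.1]
ee_rot: [0.0, 0.994, 0.108, 0.0]
force: [-0.5, -0.9, 4.8]
grip_width: 0.181
grip_force: 41.8
```

```bash
python3 -m crank '[[[0,0,-0.3,0,0,0,5],[0,0,-0.6,0,0,0,5],[0,0,-0.7,0,0,0,5],[0,0,-0.7,0,0,0,5],[0,0,-0.7,0,0,0,5],[0,0,-0.7,0,0,0,5],[0,0,-0.6,0,0,0,5],[0,0,-0.3,0,0,0,5]]]'
python3 -m crank '[[[0.1,-0.4,0,0,0,0,5],[0.2,-0.8,0,0,0,0,5],[0.25,-1,0,0,0,0,5],[0.25,-1,0,0,0,0,5],[0.25,-1,0,0,0,0,5],[0.25,-1,0,0,0,0,5],[0.25,-1,0,0,0,0,5],[0.2,-1,0,0,0,0,5]]]'
python3 -m crank '[[[0.25,-1,0,0,0,0,5],[0.25,-1,0,0,0,0,5],[0.25,-1,0,0,0,0,5],[0.25,-1,0,0,0,0,5],[0.25,-1,0,0,0,0,5],[0.2,-0.8,0,0,0,0,5],[0,-0.3,0,0,0,0,5],[0,0,0,0,0,0,5]]]'
python3 - <<'E'
from h import *
import pickle
s=sense(); w=capture("wrist"); cv2.imwrite("pics/w2.png",w); pickle.dump(s,open("s2.p","wb")); print(s["eef_pos"],s["ee_rot"],s["force"])
cv2.imwrite("pics/w2c.png",cv2.resize(w[60:260,156:356],None,fx=3,fy=3,interpolation=2))
E
```

```text
time_s: 4.95
eef_pos: [618.7, -192.3, 251.0]
ee_rot: [0.0, 0.994, 0.108, 0.001]
force: [-0.7, -0.1, -0.9]
grip_width: 0.179
grip_force: 41.4
time_s: 5.75
eef_pos: [622.1, -4.2, 248.5]
ee_rot: [-0.0, 0.994, 0.108, -0.001]
force: [0.4, -0.4, -1.3]
grip_width: 0.181
grip_force: 41.4
time_s: 6.55
eef_pos: [624.7, 151.1, 248.9]
ee_rot: [-0.0, 0.994, 0.109, -0.001]
force: [-0.2, -0.7, -0.6]
grip_width: 0.18
grip_force: 41.3
[624.68807803 151.06131431 248.91931332] [-8.75193230e-05  9.94077495e-01  1.08671566e-01 -6.45888997e-04] [-0.23418419 -0.72954289 -0.56357712]
```

View pics/w2c.png

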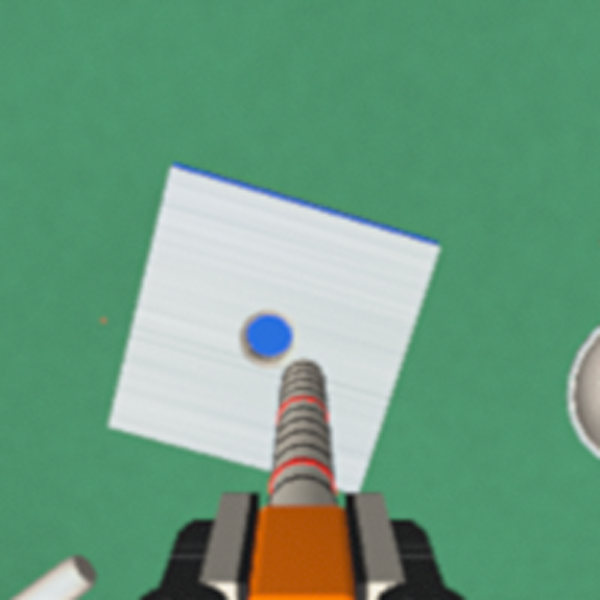

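The crop shows the rod hanging over the dispenser: foot end at about (302,360), rings at (303,402) and (302,466). The hole rim is centred near (267,337), with blue inside.

```bash
cat >> h.py <<'E'
def projT(P):
    m=camera_model("wrist"); C=np.linalg.inv(m["T_tool_cam"]); p=np.atleast_2d(P)@C[:3,:3].T+C[:3,3]
    a=np.c_[p[:,0],-p[:,1]]/-p[:,2:3]; r2=(a**2).sum(1,keepdims=True); a=a*(1+m["k1"]*r2)
    return a*m["fx"]+[m["cx"],m["cy"]]
def backT(px,z):
    m=camera_model("wrist"); K=np.array([[m["fx"],0,m["cx"]],[0,m["fy"],m["cy"]],[0,0,1]]); T=m["T_tool_cam"]
    p=cv2.undistortPoints(np.float64(px).reshape(-1,1,2),K,np.array([m["k1"],0,0,0.])).reshape(-1,2)
    d=np.c_[p[:,0],-p[:,1],-np.ones(len(p))]@T[:3,:3].T; o=T[:3,3]; return o+d*((z-o[2])/d[:,2])[:,None]
E
python3 - <<'E'
from h import *
w=cv2.imread("pics/w2.png"); h=cv2.cvtColor(w,cv2.COLOR_BGR2HSV)
f=lambda x,y:np.array([[156+(x+.5)/3-.5,60+(y+.5)/3-.5]])
print("pred foot axis",projT([[0,0,125],[5,0,125],[7,0,123],[7,0,75],[7,0,25]]))
print("obs tip/ring50/ring100",f(302,359),f(303,402),f(302,462))
print("hole",backT(f(267,337),143.9))
g=cv2.cvtColor(w,cv2.COLOR_BGR2GRAY)
for y in (184,188,194,200,206,212): print(y,[int(v) for v in g[y,238:280]])
# hole: interior darker or blue vs plate
m=((h[...,1]>40)|(g<185)).astype(np.uint8)*255; k=np.zeros_like(m); k[155:188,230:258]=m[155:188,230:258]
for y in range(158,186,2): print(y,"".join("#" if v else "." for v in k[y,228:262]), [int(v) for v in g[y,234:258:2]])
E
```

```text
pred foot axis [[256.16802786 186.50872355]
 [256.16184338 181.59852512]
 [256.15870165 180.07961453]
 [256.1397318  193.43439296]
 [256.10944924 214.75622477]]
obs tip/ring50/ring100 [[256.33333333 179.33333333]] [[256.66666667 193.66666667]] [[256.33333333 213.66666667]]
hole [[ 10.84836174 -12.0299824  143.9       ]]
184 [220, 220, 218, 216, 215, 215, 215, 216, 217, 219, 220, 206, 162, 129, 139, 136, 126, 128, 140, 133, 113, 101, 98, 95, 107, 155, 206, 223, 221, 220, 219, 219, 219, 219, 219, 218, 219, 219, 219, 219, 220, 221]
188 [219, 219, 218, 218, 218, 218, 217, 218, 219, 219, 209, 175, 134, 123, 138, 152, 148, 143, 140, 134, 123, 115, 110, 100, 80, 90, 153, 213, 221, 217, 213, 211, 211, 211, 214, 216, 217, 219, 218, 220, 219, 219]
194 [218, 218, 218, 219, 218, 218, 218, 219, 219, 219, 193, 138, 135, 140, 151, 161, 159, 149, 140, 134, 132, 129, 120, 108, 94, 91, 122, 180, 217, 221, 218, 217, 217, 217, 218, 218, 218, 216, 216, 215, 216, 216]
200 [215, 215, 215, 217, 217, 218, 218, 219, 221, 210, 169, 139, 149, 146, 121, 110, 111, 120, 131, 125, 106, 88, 82, 83, 91, 99, 107, 159,
[... 1194 characters left out ...]

172 ........##################........ [223, 165, 119, 103, 104, 104, 104, 104, 104, 114, 214, 218]
174 ........##################........ [224, 177, 128, 108, 104, 105, 105, 103, 101, 137, 217, 221]
176 .........################......... [223, 194, 143, 107, 105, 104, 104, 103, 121, 180, 219, 219]
178 ..........#############........... [215, 209, 166, 128, 110, 119, 124, 139, 172, 218, 223, 218]
180 ............#########.....####.... [219, 220, 210, 183, 171, 157, 164, 181, 216, 213, 170, 149]
182 .......................#######.... [216, 215, 216, 217, 210, 206, 207, 209, 204, 137, 148, 132]
184 ......................########.... [220, 220, 220, 218, 215, 215, 217, 220, 162, 139, 126, 140]
```

```bash
python3 -m crank '[[[0.14,-0.16,0,0,0,0,5],[0.14,-0.17,0,0,0,0,5],[0.14,-0.17,0,0,0,0,5],[0,0,0.2,0,0,0,5],[0,0,0.2,0,0,0,5],[0,0,0.1,0,0,0,5],[0,0,0,0,0,0,5],[0,0,0,0,0,0,5]]]'
python3 - <<'E'
from h import *
s=sense(); w=capture("wrist"); cv2.imwrite("pics/w3.png",w); print(s["eef_pos"],s["ee_rot"],s["force"])
cv2.imwrite("pics/w3c.png",cv2.resize(w[140:220,206:306],None,fx=7,fy=7,interpolation=2))
zh=s["eef_pos"][2]-105
th=np.linspace(0,2*np.pi,9)[:-1]
for x0,y0 in((0,0),(0.5,.3)):print("pred hole rim if centred on rod",projT(np.c_[x0+8.5*np.cos(th),y0+8.5*np.sin(th),0*th+zh]).round(1).tolist())
g=cv2.cvtColor(w,cv2.COLOR_BGR2GRAY)
for y in range(160,196,2): print(y,[int(v) for v in g[y,240:274]])
E
```

```text
time_s: 7.4
eef_pos: [633.2, 163.9, 237.1]
ee_rot: [-0.0, 0.994, 0.108, 0.0]
force: [0.0, -0.1, -1.1]
grip_width: 0.183
grip_force: 41.3
[633.15087985 163.89436762 237.13521478] [-6.61270163e-06  9.94196317e-01  1.07581044e-01  4.54284074e-05] [ 0.016525   -0.13931479 -1.0501231 ]
pred hole rim if centred on rod [[256.2, 176.6], [262.1, 179.0], [264.5, 184.8], [262.1, 190.5], [256.2, 192.8], [250.3, 190.5], [247.8, 184.8], [250.2, 179.0]]
pred hole rim if centred on rod [[256.5, 176.1], [262.4, 178.5], [264.8, 184.3], [262.4, 190.0], [256.5, 192.4], [250.6, 190.0], [248.1, 184.3], [250.5, 178.5]]
160 [223, 222, 222, 221, 220, 219, 220, 221, 223, 223, 222, 223, 223, 223, 222, 221, 222, 221, 220, 221, 219, 221, 220, 220, 220, 221, 222, 223, 223, 224, 224, 223, 223, 222]
162 [222, 223, 223, 223, 224, 224, 223, 223, 222, 222, 219, 219, 219, 220, 221, 221, 222, 223, 224, 223, 223, 222, 221, 221, 221, 220, 219, 220, 219, 220, 220, 220, 221, 221]
164 [220, 220, 220, 220, 220, 220, 221, 222, 222, 222, 223, 223, 223, 223, 222, 221, 220, 221, 220, 219, 219, 220, 221, 223, 223, 222, 223, 223, 2
[... 1931 characters left out ...]
8, 218, 218]
188 [223, 222, 223, 223, 223, 210, 173, 146, 117, 107, 125, 127, 140, 153, 149, 143, 140, 132, 124, 116, 110, 98, 81, 91, 154, 216, 223, 220, 220, 220, 221, 220, 220, 219]
190 [215, 215, 217, 219, 221, 221, 206, 175, 143, 112, 124, 139, 134, 133, 139, 143, 140, 130, 120, 108, 100, 91, 88, 89, 141, 208, 223, 221, 220, 220, 220, 220, 220, 220]
192 [221, 220, 218, 218, 216, 217, 214, 202, 165, 119, 127, 146, 148, 136, 123, 118, 116, 108, 103, 100, 96, 97, 93, 82, 118, 186, 220, 221, 221, 219, 219, 219, 219, 219]
194 [215, 215, 215, 216, 217, 218, 221, 222, 195, 138, 134, 140, 151, 162, 159, 150, 141, 136, 132, 129, 121, 109, 94, 90, 122, 181, 221, 224, 221, 220, 221, 220, 220, 220]
```

View pics/w3c.png

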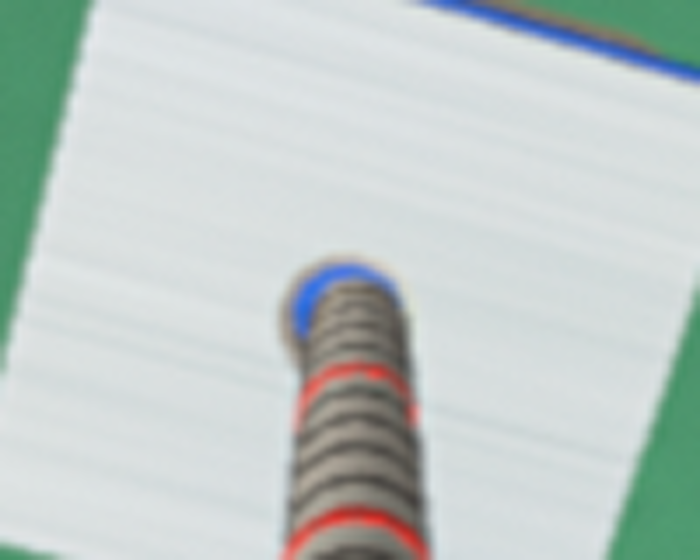

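Rim centre is at about x=254.4 and the stem at 256.5, so it needs about 2 mm more along -y.

```bash
python3 -m crank '[[[-0.015,-0.045,0,0,0,0,5],[0,-0.04,0,0,0,0,5],[0,0,0,0,0,0,5],[0,0,0,0,0,0,5],[0,0,0.1,0,0,0,5],[0,0,0.1,0,0,0,5],[0,0,0.04,0,0,0,5],[0,0,0,0,0,0,5]]]'
python3 - <<'E'
from h import *
s=sense(); w=capture("wrist"); print(s["eef_pos"],s["force"])
zh=s["eef_pos"][2]-105
th=np.radians([0,90,270])
print(projT(np.c_[.5+8.5*np.cos(th),.3+8.5*np.sin(th),0*th+zh]).round(1).tolist())
g=cv2.cvtColor(w,cv2.COLOR_BGR2GRAY)
for y in range(174,200,2): print(y,[int(v) for v in g[y,244:270]])
E
```

```text
time_s: 8.25
eef_pos: [632.2, 166.0, 230.7]
ee_rot: [-0.0, 0.994, 0.108, -0.0]
force: [0.3, -0.4, 0.1]
grip_width: 0.18
grip_force: 41.3
[632.24423938 165.95108867 230.72971841] [ 0.26500072 -0.42146521  0.085048  ]
[[256.5, 177.5], [265.0, 185.8], [247.9, 185.8]]
174 [220, 221, 222, 221, 221, 222, 222, 220, 220, 221, 220, 220, 220, 218, 219, 219, 219, 219, 219, 219, 219, 218, 219, 219, 218, 218]
176 [219, 219, 219, 219, 218, 218, 219, 220, 220, 222, 221, 221, 219, 217, 217, 217, 219, 220, 220, 219, 219, 218, 217, 218, 218, 219]
178 [219, 218, 219, 219, 219, 220, 219, 215, 203, 186, 171, 168, 165, 159, 159, 169, 182, 195, 207, 217, 220, 220, 219, 218, 218, 218]
180 [222, 222, 219, 220, 220, 209, 183, 162, 160, 161, 150, 143, 139, 131, 120, 113, 110, 116, 136, 171, 199, 214, 218, 219, 219, 219]
182 [221, 221, 222, 222, 208, 176, 148, 131, 122, 140, 149, 141, 134, 126, 118, 112, 102, 92, 93, 108, 137, 180, 210, 215, 216, 215]
184 [219, 220, 221, 209, 172, 139, 113, 122, 141, 138, 126, 127, 141, 134, 114, 100, 98, 100, 98, 101, 103, 139, 188, 215, 217, 217]
186 [223, 222, 220, 201, 159,
[... 189 characters left out ...]
100, 82, 76, 111, 165, 200, 219, 221, 220]
190 [222, 223, 223, 215, 175, 123, 124, 137, 134, 132, 138, 144, 141, 130, 120, 107, 99, 90, 88, 88, 128, 193, 219, 221, 220, 219]
192 [214, 215, 216, 216, 189, 132, 127, 145, 148, 135, 125, 117, 114, 110, 103, 99, 96, 98, 92, 81, 119, 184, 220, 221, 219, 219]
194 [220, 219, 221, 219, 192, 136, 134, 140, 150, 162, 159, 150, 139, 135, 131, 129, 121, 107, 95, 92, 122, 181, 222, 222, 221, 220]
196 [216, 214, 217, 213, 188, 143, 149, 147, 126, 119, 112, 111, 110, 110, 97, 82, 78, 90, 101, 100, 116, 172, 218, 223, 220, 221]
198 [219, 220, 222, 212, 182, 142, 125, 137, 159, 163, 152, 144, 136, 128, 122, 118, 115, 109, 98, 83, 105, 165, 209, 214, 214, 215]
```

```bash
python3 -m crank '[[[0,0,0.03,0,0,0,5],[0,0,0.03,0,0,0,5],[0,0,0.03,0,0,0,5],[0,0,0.03,0,0,0,5],[0,0,0.03,0,0,0,5],[0,0,0.03,0,0,0,5],[0,0,0,0,0,0,5],[0,0,0,0,0,0,5]]]'
```

```text
time_s: 9.1
eef_pos: [632.2, 165.9, 226.4]
ee_rot: [0.0, 0.994, 0.108, -0.0]
force: [-1.4, -1.1, -0.8]
grip_width: 0.179
grip_force: 41.2
```

```bash
python3 -m crank '[[[0,0,0.05,0,0,0,5],[0,0,0.05,0,0,0,5],[0,0,0.05,0,0,0,5],[0,0,0.05,0,0,0,5],[0,0,0.05,0,0,0,5],[0,0,0.05,0,0,0,5],[0,0,0,0,0,0,5],[0,0,0,0,0,0,5]]]'
```

```text
time_s: 9.9
eef_pos: [632.3, 165.9, 218.8]
ee_rot: [0.0, 0.994, 0.108, -0.0]
force: [-0.9, -2.4, -1.8]
grip_width: 0.181
grip_force: 41.1
```

```bash
python3 -m crank '[[[0,0,0.08,0,0,0,5],[0,0,0.08,0,0,0,5],[0,0,0.08,0,0,0,5],[0,0,0.08,0,0,0,5],[0,0,0.08,0,0,0,5],[0,0,0.08,0,0,0,5],[0,0,0,0,0,0,5],[0,0,0,0,0,0,5]]]'
```

```text
time_s: 10.7
eef_pos: [632.3, 165.9, 206.6]
ee_rot: [0.0, 0.994, 0.108, -0.0]
force: [-1.6, -2.1, -2.5]
grip_width: 0.179
grip_force: 41.1
```

```bash
python3 -m crank '[[[0,0,0.08,0,0,0,5],[0,0,0.08,0,0,0,5],[0,0,0.08,0,0,0,5],[0,0,0.08,0,0,0,5],[0,0,0.08,0,0,0,5],[0,0,0,0,0,0,5],[0,0,0,0,0,0,5],[0,0,0,0,0,0,5]]]'
```

```text
time_s: 11.5
eef_pos: [632.3, 166.0, 196.7]
ee_rot: [-0.0, 0.994, 0.108, -0.0]
force: [-1.6, -1.8, -3.0]
grip_width: 0.184
grip_force: 41.0
```

```bash
python3 -m crank '[[[0,0,0.025,0,0,0,5],[0,0,0.025,0,0,0,5],[0,0,0.025,0,0,0,5],[0,0,0.025,0,0,0,5],[0,0,0.025,0,0,0,5],[0,0,0.025,0,0,0,5],[0,0,0.025,0,0,0,5],[0,0,0,0,0,0,5]]]'
```

```text
time_s: 12.3
eef_pos: [632.3, 166.0, 192.5]
ee_rot: [-0.0, 0.994, 0.108, -0.0]
force: [-2.7, -2.7, 0.6]
grip_width: 0.181
grip_force: 41.4
```

```bash
python3 -m crank '[[[0,0,0.025,0,0,0,5],[0,0,0.025,0,0,0,5],[0,0,0.025,0,0,0,5],[0,0,0.025,0,0,0,5],[0,0,0,0,0,0,5],[0,0,0,0,0,0,5],[0,0,0,0,0,0,5],[0,0,0,0,0,0,5]]]'
```

```text
time_s: 13.1
eef_pos: [632.3, 166.0, 190.1]
ee_rot: [-0.0, 0.994, 0.108, -0.0]
force: [-1.3, -3.0, -0.5]
grip_width: 0.178
grip_force: 41.3
```

```bash
python3 -m crank '[[[0,0,0.025,0,0,0,5],[0,0,0.025,0,0,0,5],[0,0,0.025,0,0,0,5],[0,0,0.025,0,0,0,5],[0,0,0.025,0,0,0,5],[0,0,0,0,0,0,5],[0,0,0,0,0,0,5],[0,0,0,0,0,0,5]]]'
```

```text
time_s: 13.9
eef_pos: [632.3, 166.0, 186.9]
ee_rot: [-0.0, 0.994, 0.108, -0.0]
force: [-2.1, -2.4, 0.6]
grip_width: 0.18
grip_force: 41.4
```

```bash
python3 -m crank '[[[0,0,0.025,0,0,0,5],[0,0,0.025,0,0,0,5],[0,0,0.025,0,0,0,5],[0,0,0.025,0,0,0,5],[0,0,0.025,0,0,0,5],[0,0,0.025,0,0,0,5],[0,0,0,0,0,0,5],[0,0,0,0,0,0,5]]]'
```

```text
time_s: 14.7
eef_pos: [632.6, 166.0, 184.1]
ee_rot: [0.0, 0.994, 0.108, 0.001]
force: [-4.1, -2.9, 6.3]
grip_width: 0.181
grip_force: 42.4
```

```bash
python3 -m crank '[[[0,0,0.025,0,0,0,5],[0,0,0.025,0,0,0,5],[0,0,0,0,0,0,5],[0,0,0,0,0,0,5],[0,0,0,0,0,0,5],[0,0,0,0,0,0,5],[0,0,0,0,0,0,5],[0,0,0,0,0,0,5]]]'; python3 -c "
from h import *
s=sense();print(s['force'],s['eef_pos'],s['wrist_torque'])
w=capture('wrist');cv2.imwrite('pics/w4.png',w)"
```

```text
time_s: 15.5
eef_pos: [632.6, 166.0, 183.4]
ee_rot: [0.0, 0.994, 0.108, 0.001]
force: [-4.3, -3.9, 8.5]
grip_width: 0.183
grip_force: 42.8
[-4.27712901 -3.91949765  8.50647207] [632.63087568 166.00159534 183.37624043] [-0.83898911  1.09245666  0.06346594]
```

```bash
python3 -m crank '[[[0,0,-0.02,0,0,0,5],[0,0,-0.02,0,0,0,5],[0,0,-0.02,0,0,0,5],[0,0,-0.02,0,0,0,5],[0,0,-0.01,0,0,0,5],[0,0,0,0,0,0,5],[0,0,0,0,0,0,5],[0,0,0,0,0,0,5]]]'
```

```text
time_s: 16.35
eef_pos: [632.4, 166.0, 184.2]
ee_rot: [-0.0, 0.994, 0.108, 0.0]
force: [-2.0, -2.6, 2.0]
grip_width: 0.179
grip_force: 41.6
```

```bash
python3 -m crank '[[[0,0,-0.015,0,0,0,5],[0,0,-0.01,0,0,0,5],[0,0,0,0,0,0,5],[0,0,0,0,0,0,5],[0,0,0,0,0,0,5],[0,0,0,0,0,0,5],[0,0,0,0,0,0,5],[0,0,0,0,0,0,5]]]' 20
```

```text
time_s: 17.15
eef_pos: [632.3, 166.0, 184.9]
ee_rot: [-0.0, 0.994, 0.108, -0.0]
force: [-0.7, -2.9, -0.3]
grip_width: 0.184
grip_force: 41.4
```

```bash
python3 -m crank '[[[0,0,0,0,0,0,18],[0,0,0,0,0,0,22],[0,0,0,0,0,0,30],[0,0,0,0,0,0,40],[0,0,0,0,0,0,50],[0,0,0,0,0,0,60],[0,0,0,0,0,0,60],[0,0,0,0,0,0,60]]]' 20
python3 -m crank '[[[0,0,-0.1,0,0,0,60],[0,0,-0.3,0,0,0,60],[0,0,-0.6,0,0,0,60],[0,0,-0.8,0,0,0,60],[0,0,-0.8,0,0,0,60],[0,0,-0.6,0,0,0,60],[0,0,-0.2,0,0,0,60],[0,0,0,0,0,0,60]]]'
python3 - <<'E'
from h import *
import pickle
s=sense(); w=capture("wrist"); pickle.dump(s,open("s5.p","wb")); cv2.imwrite("pics/w5.png",w);print(s["eef_pos"],s["ee_rot"],s["force"])
cv2.imwrite("pics/w5c.png",cv2.resize(w[120:240,186:326],None,fx=5,fy=5,interpolation=2))
E
```

```text
time_s: 17.95
eef_pos: [632.3, 166.0, 184.9]
ee_rot: [-0.0, 0.994, 0.108, 0.0]
force: [1.2, 0.4, 0.9]
grip_width: 0.702
grip_force: 0.0
time_s: 18.75
eef_pos: [632.5, 166.0, 270.6]
ee_rot: [0.0, 0.994, 0.108, 0.001]
force: [-0.4, -1.1, -1.0]
grip_width: 0.703
grip_force: 0.0
[632.46423509 166.01743488 270.63105678] [1.30792990e-05 9.94188614e-01 1.07650158e-01 6.65591341e-04] [-0.40151212 -1.09288112 -1.04770052]
```

View pics/w5c.png

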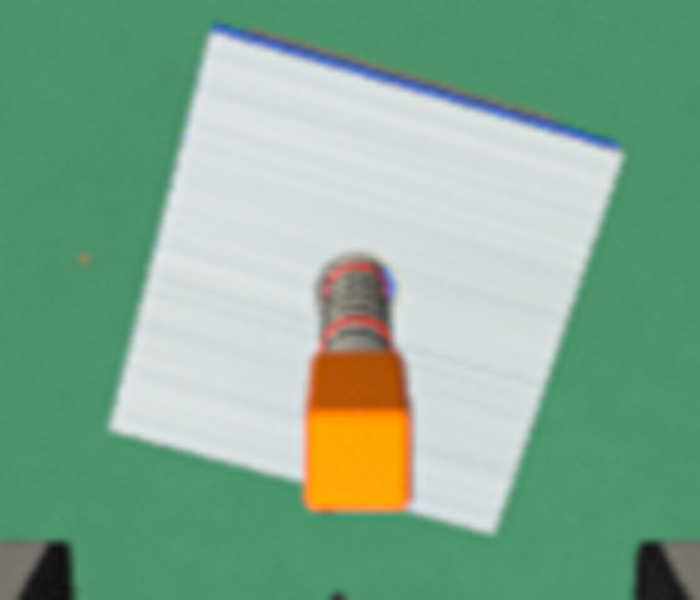

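The rod stands in the hole: head top at crop (357,460), the 50 mm ring just above the mouth at (357,270), and the hole rim at about (357,257). I'll check the depth two ways.

```bash
python3 - <<'E'
from h import *
import pickle
s5=pickle.load(open("s5.p","rb")); T=s5["eef_pos"][2]
w=cv2.imread("pics/w5.png"); sc=capture("scene"); sc0=cv2.imread("pics/s0.png")
h=cv2.cvtColor(w,cv2.COLOR_BGR2HSV)
x=257
print([(y,*[int(v) for v in h[y,x]]) for y in range(168,226)])
for d in (40,44,48):
    fz=105-d; z=lambda k:T-(fz+k)
    print(d,"ring50",projT([7,0,z(50)])[0,1],"ring100",projT([7,0,z(100)])[0,1],"headbot",projT([8,0,z(125)])[0,1],"top far/near",projT([[8,0,z(161)],[-8,0,z(161)]])[:,1])
    # scene prediction vs start
    m=camera_model("scene"); C=np.linalg.inv(m["world_from_camera"])
    def P(X):
        p=C[:3,:3]@X+C[:3,3]; a=np.array([p[0],-p[1]])/-p[2]; return a*(1+m["k1"]*a@a)*m["fx"]+[m["cx"],m["cy"]]
    print("   scene head centre",P(np.array([631,165,fz+143.])).round(2),"mouth",P(np.array([631,165,105.])).round(2), "start head",P(np.array([619,-192.5,153.])).round(2))
for im,roi in((sc,(270,130,320,230)),(sc0,(160,140,190,190))):
    for c in blobs(im,(4,170,120),(18,255,255),roi,10)[:1]: print(cv2.boundingRect(c),c.reshape(-1,2).mean(0),cv2.minAreaRect(c))
hole=blobs(sc0,(0,0,0),(180,255,150),(280,215,302,230),3)
print([ (cv2.boundingRect(c)) for c in hole])
cv2.imwrite("pics/s6c.png",cv2.resize(sc[140:240,250:340],None,fx=6,fy=6,interpolation=2))
E
```

```text
[(168, 90, 10, 223), (169, 90, 7, 217), (170, 23, 12, 189), (171, 15, 31, 162), (172, 5, 95, 166), (173, 2, 142, 185), (174, 7, 67, 140), (175, 34, 17, 120), (176, 21, 23, 113), (177, 21, 27, 122), (178, 21, 28, 117), (179, 18, 28, 120), (180, 25, 24, 127), (181, 23, 22, 104), (182, 9, 56, 137), (183, 2, 134, 162), (184, 3, 115, 182), (185, 9, 49, 140), (186, 30, 18, 99), (187, 25, 24, 130), (188, 22, 20, 139), (189, 11, 47, 145), (190, 11, 153, 162), (191, 13, 236, 172), (192, 14, 252, 174), (193, 14, 248, 175), (194, 13, 239, 175), (195, 14, 249, 176), (196, 13, 243, 177), (197, 14, 245, 178), (198, 14, 252, 177), (199, 13, 238, 178), (200, 13, 242, 176), (201, 13, 246, 201), (202, 14, 248, 245), (203, 17, 255, 254), (204, 19, 255, 254), (205, 19, 255, 254), (206, 20, 251, 254), (207, 20, 255, 253), (208, 19, 250, 253), (209, 19, 255, 254), (210, 19, 247, 254), (211, 19, 249, 254), (212, 19, 251, 254), (213, 19, 247, 254), (214, 19, 246, 254), (215, 20, 251, 254), (216, 20, 252, 253), (217, 19, 245, 254), (218, 19, 246, 254), (219, 20, 249, 254), (220, 19, 243, 255), (221, 14, 200,
[... 223 characters left out ...]
d centre [291.65 186.92] mouth [289.6  222.17] start head [173.59 166.56]
44 ring50 172.59586445628523 ring100 183.31981942138123 headbot 189.18897467278953 top far/near [202.07421964 222.86471119]
   scene head centre [291.56 188.37] mouth [289.6  222.17] start head [173.59 166.56]
48 ring50 171.88158405660172 ring100 182.31710432247837 headbot 187.98884043688608 top far/near [200.42573186 220.86456464]
   scene head centre [291.48 189.82] mouth [289.6  222.17] start head [173.59 166.56]
(289, 181, 8, 16) [292.15384615 188.28205128] ((292.5, 188.5), (15.0, 7.0), 90.0)
(170, 160, 9, 13) [174. 166.] ((174.0, 166.0), (12.445079803466797, 6.788225173950195), 81.8698959350586)
[(288, 220, 7, 5)]
```

View pics/s6c.png

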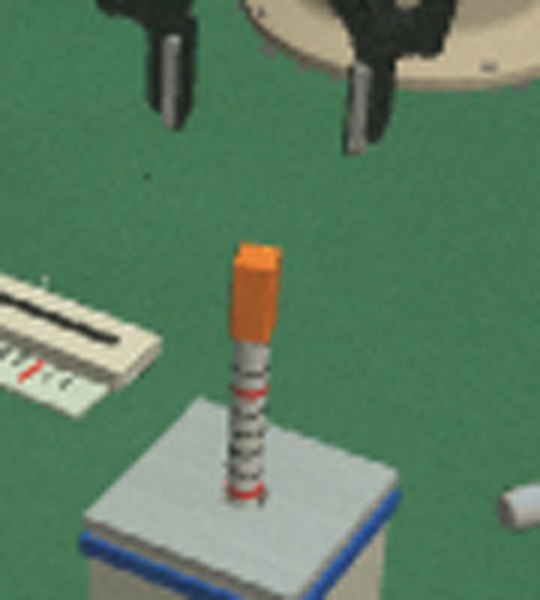

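All cues agree on a depth of about 44 mm. Next is the marker.

```bash
python3 -m crank '[[[-0.5,0.4,0,0,0,0,60],[-1,0.9,0,0,0,0,60],[-1,0.9,0,0,0,0,60],[-1,0.9,0,0,0,0,60],[-1,0.9,0,0,0,0,60],[-1,0.9,0,0,0,0,60],[-1,0.9,0,0,0,0,60],[-1,0.9,0,0,0,0,60]]]'
python3 -m crank '[[[-1,0.9,0,0,0,0,70],[-1,0.9,0,0,0,0,70],[-0.5,0.5,0,0,0,0,70],[0,0,0.6,0,0,0.8,70],[0,0,0.7,0,0,0.8,70],[0,0,0.8,0,0,0.73,70],[0,0,0.7,0,0,0,70],[0,0,0.2,0,0,0,70]]]'
python3 - <<'E'
from h import *
import pickle
s=sense(); w=capture("wrist"); cv2.imwrite("pics/w7.png",w); pickle.dump(s,open("s7.p","wb")); print(s["eef_pos"],s["ee_rot"])
for c in blobs(w,(0,150,60),(5,255,255),None,15)[:6]: print(cv2.boundingRect(c),cv2.contourArea(c),cv2.minAreaRect(c),rect("wrist",c,54.5,s))
E
```

```text
time_s: 19.65
eef_pos: [483.8, -38.6, 269.1]
ee_rot: [-0.0, 0.994, 0.108, -0.001]
force: [0.9, 0.1, 0.6]
grip_width: 0.705
grip_force: 0.0
time_s: 20.45
eef_pos: [435.2, -106.8, 192.8]
ee_rot: [-0.001, 0.999, -0.055, -0.002]
force: [0.7, -0.2, 0.2]
grip_width: 0.817
grip_force: 0.0
[ 435.24152311 -106.7773428   192.8460248 ] [-8.91274949e-04  9.98500273e-01 -5.47069593e-02 -1.88669629e-03]
(251, 152, 20, 43) 487.5 ((260.5, 173.0), (42.0, 19.0), 90.0) [ 444.7 -111.7   19.6   44.    83.7]
```

View pics/w7.png

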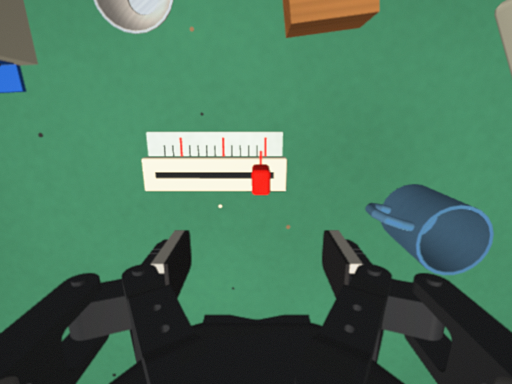

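The wrist view shows the marker at about (261,180), square to the tool. Its pointer is near x=261, with red marks at about x=265 (0), 223 (50) and 181 (100).

```bash
python3 - <<'E'
from h import *
import pickle
w=cv2.imread("pics/w7.png"); s=pickle.load(open("s7.p","rb")); b=w.astype(float)
red=b[...,2]-b[...,1]
for x in (256,261,266): print("col",x,[(y,int(w[y,x,2]),int(w[y,x,1])) for y in range(150,198,2)])
for r in (140,143,146,149,152,154,156):
    v=red[r,170:275].clip(20,None)-20
    out=[]
    for a,e in((173,190),(215,231),(255,263),(263,272)):
        q=v[a-170:e-170]; out.append(round(float((q*np.arange(a,e)).sum()/max(q.sum(),1)),2) if q.sum()>30 else None)
    print(r,out)
c=blobs(w,(0,150,200),(5,255,255),None,15)
for k in c[:3]: print(cv2.boundingRect(k),rect("wrist",k,54.5,s),backT(np.array(cv2.minAreaRect(k)[0])[None],s["eef_pos"][2]-54.5))
E
```

```text
col 256 [(150, 181, 191), (152, 180, 191), (154, 182, 194), (156, 106, 133), (158, 211, 200), (160, 252, 250), (162, 253, 252), (164, 197, 152), (166, 129, 10), (168, 135, 15), (170, 212, 23), (172, 250, 37), (174, 253, 45), (176, 253, 45), (178, 253, 44), (180, 253, 42), (182, 253, 41), (184, 253, 43), (186, 253, 41), (188, 253, 39), (190, 253, 39), (192, 254, 37), (194, 245, 62), (196, 65, 142)]
col 261 [(150, 234, 223), (152, 253, 102), (154, 254, 108), (156, 251, 76), (158, 253, 102), (160, 253, 140), (162, 255, 142), (164, 200, 74), (166, 125, 12), (168, 132, 18), (170, 211, 26), (172, 249, 35), (174, 253, 43), (176, 253, 42), (178, 253, 41), (180, 253, 39), (182, 253, 39), (184, 253, 40), (186, 253, 41), (188, 253, 39), (190, 253, 41), (192, 254, 38), (194, 245, 63), (196, 67, 144)]
col 266 [(150, 252, 172), (152, 252, 173), (154, 255, 172), (156, 169, 124), (158, 210, 201), (160, 252, 249), (162, 252, 250), (164, 212, 176), (166, 116, 13), (168, 125, 14), (170, 204, 23), (172, 248, 32), (174, 253, 39), (176, 253, 37), (178, 253, 41), (180, 253, 38), (182, 253, 39), (184, 253, 41), (186, 253, 40), (188, 253, 42), (190, 253, 41), (192, 255, 40), (194, 243, 68), (196, 65, 141)]
140 [180.25, 222.76, None, 264.95]
143 [180.65, 222.79, None, 264.96]
146 [180.77, 222.83, None, 264.95]
149 [180.88, 222.94, None, 264.95]
152 [181.07, 222.94, 260.44, 264.94]
154 [181.22, 223.05, 260.43, 264.95]
156 [181.39, 222.96, 260.33, 264.94]
(252, 170, 18, 25) [ 435.5 -110.7   17.8   25.6   83.7] [[  1.37962472   4.05422333 138.3460248 ]]
```

```bash
python3 -m crank '[[[0.05,0.08,0.5,0,0,0,70],[0,0.08,0.9,0,0,0,70],[0,0,1,0,0,0,70],[0,0,1,0,0,0,70],[0,0,1,0,0,0,70],[0,0,0.9,0,0,0,70],[0,0,0.8,0,0,0,70],[0,0,0.3,0,0,0,70]]]'
python3 - <<'E'
from h import *
s=sense(); print(s["eef_pos"],s["ee_rot"],s["force"])
w=capture("wrist"); cv2.imwrite("pics/w8.png",w)
for c in blobs(w,(0,150,200),(5,255,255),None,15)[:3]: print(cv2.boundingRect(c),backT(np.array(cv2.minAreaRect(c)[0])[None],s["eef_pos"][2]-54.5))
E
```

```text
time_s: 21.3
eef_pos: [436.8, -111.2, 34.0]
ee_rot: [-0.0, 0.999, -0.055, -0.001]
force: [0.3, 0.6, 0.2]
grip_width: 0.82
grip_force: 0.0
[ 436.75982214 -111.23417587   33.97377037] [-3.94408038e-04  9.98504636e-01 -5.46599037e-02 -7.94437167e-04] [0.31182772 0.57645519 0.1614266 ]
(237, 238, 37, 48) [[ -0.4794597   -0.93877297 -20.52622963]]
(264, 162, 4, 33) [[ 41.16107331   3.85700636 -20.52622963]]
(105, 162, 9, 33) [[ 41.23757015 -66.32404334 -20.52622963]]
```

```bash
python3 -m crank '[[[0,0,0.2,0,0,0,60],[0,0,0.2,0,0,0,50],[0,0,0,0,0,0,40],[0,0,0,0,0,0,30],[0,0,0,0,0,0,22],[0,0,0,0,0,0,12],[0,0,0,0,0,0,12],[0,0,0,0,0,0,12]]]' 20
```

```text
time_s: 22.15
eef_pos: [437.3, -111.5, 25.3]
ee_rot: [0.0, 0.999, -0.055, 0.0]
force: [-0.7, 0.6, 4.6]
grip_width: 0.23
grip_force: 22.2
```

```bash
python3 -m crank '[[[0,-0.2,0,0,0,0,12],[0,-0.3,0,0,0,0,12],[0,-0.3,0,0,0,0,12],[0,-0.3,0,0,0,0,12],[0,-0.3,0,0,0,0,12],[0,-0.2,0,0,0,0,12],[0,0,0,0,0,0,12],[0,0,0,0,0,0,12]]]'; python3 -c "
from h import *
w=capture('wrist');cv2.imwrite('pics/w9.png',w);print(sense()['eef_pos'])
red=w[...,2].astype(float)-w[...,1]
for r in (165,170,175,180,185,188,192,195,200,205,210,215): print(r,[int(x) for x in np.where(red[r]>70)[0]])"
```

```text
time_s: 22.95
eef_pos: [441.7, -71.5, 25.3]
ee_rot: [0.0, 0.999, -0.055, 0.0]
force: [0.6, 1.5, 6.5]
grip_width: 0.228
grip_force: 22.3
[441.68541596 -71.5404668   25.29012556]
165 [164, 165, 166, 167, 168, 248, 249, 250, 251, 331, 332, 333, 334, 335]
170 [164, 165, 166, 167, 168, 248, 249, 250, 251, 331, 332, 333, 334, 335]
175 [165, 166, 167, 168, 169, 248, 249, 250, 251, 330, 331, 332, 333, 334]
180 [165, 166, 167, 168, 169, 248, 249, 250, 251, 330, 331, 332, 333, 334]
185 [166, 167, 168, 169, 248, 249, 250, 251, 330, 331, 332, 333, 334]
188 [166, 167, 168, 169, 170, 248, 249, 250, 251, 329, 330, 331, 332, 333]
192 [166, 167, 168, 169, 170, 248, 249, 250, 251, 252, 329, 330, 331, 332, 333]
195 [166, 167, 168, 169, 170, 248, 249, 250, 251, 252, 254, 255, 256, 257, 258, 329, 330, 331, 332, 333]
200 [254, 255, 256, 257, 258, 259]
205 [253, 254, 255, 256, 257, 258, 259]
210 [254, 255, 256, 257, 258]
215 [254, 255, 256, 257, 258]
```

```bash
python3 -m crank '[[[0,0.05,0,0,0,0,12],[0,0.04,0,0,0,0,12],[0,0,0,0,0,0,12],[0,0,0,0,0,0,20],[0,0,0,0,0,0,30],[0,0,0,0,0,0,45],[0,0,0,0,0,0,60],[0,0,0,0,0,0,60]]]'
python3 -m crank '[[[0,0,-0.3,0,0,0,65],[0,0,-0.7,0,0,0,65],[0,0,-1,0,0,0,65],[0,0,-1,0,0,0,65],[0,0,-1,0,0,0,65],[0,0,-1,0,0,0,65],[0,0,-0.7,0,0,0,65],[0,0,-0.3,0,0,0,65]]]'; python3 -c "
from h import *
w=capture('wrist');cv2.imwrite('pics/w10.png',w);print(sense()['eef_pos'])
red=(w[...,2].astype(float)-w[...,1]).clip(20,None)-20
for r in range(136,174,2): print(r,[(int(x),int(red[r,x])) for x in np.where(red[r]>40)[0]][:24])
sc=capture('scene')
for c in blobs(sc,(4,170,120),(18,255,255),(270,130,320,230),10)[:1]: print(cv2.boundingRect(c),c.reshape(-1,2).mean(0))"
```

```text
time_s: 23.8
eef_pos: [441.2, -73.9, 24.8]
ee_rot: [-0.0, 0.998, -0.055, -0.0]
force: [-0.1, -1.2, 0.2]
grip_width: 0.703
grip_force: 0.0
time_s: 24.6
eef_pos: [441.7, -74.1, 176.9]
ee_rot: [0.001, 0.998, -0.055, 0.001]
force: [0.8, 0.0, 0.6]
grip_width: 0.757
grip_force: 0.0
[441.77987737 -74.13964943 176.91996625]
136 []
138 []
140 []
142 [(205, 63), (206, 76), (250, 74), (251, 49), (294, 67), (295, 78)]
144 [(205, 109), (206, 169), (207, 58), (249, 74), (250, 162), (251, 93), (294, 127), (295, 158), (296, 48)]
146 [(205, 103), (206, 166), (207, 59), (249, 71), (250, 161), (251, 91), (294, 144), (295, 134)]
148 [(205, 77), (206, 154), (207, 67), (249, 63), (250, 154), (251, 93), (294, 146), (295, 129)]
150 [(205, 73), (206, 162), (207, 98), (250, 140), (251, 93), (294, 148), (295, 129)]
152 [(205, 75), (206, 161), (207, 97), (250, 141), (251, 94), (294, 141), (295, 102)]
154 [(205, 43), (206, 150), (207, 124), (250, 141), (251, 95), (293, 67), (294, 159), (295, 97)]
156 [(206, 145), (207, 130), (250, 141), (251, 95), (256, 69), (257, 53), (293, 76), (294, 161), (295, 95)]
158 [(206, 139), (207, 128), (250, 141), (251, 94), (255, 73), (256, 160), (257, 109), (258, 49), (293, 76), (294, 160), (295, 86)]
160 [(206, 125), (207, 152), (249, 45), (250, 139), (251, 103), (255, 76), (256, 159), (257, 114), (258, 49), (293, 102), (294, 161), (295, 70)]
162 [(255, 139), (256, 191), (257, 165), (258, 56)]
164 [(255, 102), (256, 170), (257, 119)]
166 [(255, 71), (256, 158), (257, 90)]
168 [(255, 70), (256, 158), (257, 88)]
170 [(255, 101), (256, 145), (257, 105), (258, 41)]
172 [(248, 52), (249, 92), (250, 102), (251, 101), (252, 97), (253, 99), (254, 94), (255, 91), (256, 91), (257, 89), (258, 91), (259, 91), (260, 90), (261, 91), (262, 85), (263, 55)]
(289, 181, 8, 16) [292.17948718 188.28205128]
```

The pointer reads about 43.4 mm against a rod depth of about 44 mm. The rod hasn't moved and the gripper is clear.

```bash
python3 -c "
from rig import *
print(finish_job())"
```

```text
the job is handed in; nothing more can be done
None
```

The job is handed in at about 25 s, with no verdict returned: the rod stands released on the tablets about 44 mm below the mouth, and the marker reads about 43.4 mm.

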